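# Shut down the live switch-fuse box

## Task

One of the two sloping switch-fuse boxes is still on: its isolator handle points up the slope and its blade fuse is fitted. Turn that handle a quarter turn anticlockwise to off, until it clicks home straight across the slope, and only then draw the fuse out of its jaws and lay it gently, flat on the bottom of the shallow carton beside the fuse already there. Leave the other box switched off and do not disturb the other things on the table.

Things in the scene. Friction and masses are not known exactly. Their poses are not given: they have to be found in the camera images.
- box_live: Grey steel switch-fuse box that is still on; fixed. 215 mm deep (x), 170 wide (y), 40 high at the front, 183 at the back. Origin: centre of its underside; x from its front (robot side at yaw 0) to its back, z up. Its front panel slopes up at 35 degrees: in the box frame the outward normal is (-0.574, 0, 0.819), up the slope is (0.819, 0, 0.574). Handle low on the panel, fuse above it.
- handle_live (a joint): Handle of the live box, rad: 1.571 = on (bar up the slope; the start), 0 = off (bar straight across). It turns about the panel's normal; to off is anticlockwise seen facing the panel (right-handed about the outward normal). An over-centre toggle holds it at each end (about 0.2 N m to turn it out); once past half-way it snaps to the other end by itself.
- handle_live_grip (a point): Grip point of that handle, on its axis, 38 mm out of the panel; in the box frame at (-0.082, 0, 0.104). Black bar 84 mm long, 20 wide, standing from 14 to 51 mm out of the panel over a 44 mm round hub; a white line marks its pointer end. Axes turn with the handle: z outward normal, y along the bar to the pointer end, x across the bar.
- fuse_mid (a point): Centre of the loose blade fuse (about 0.33 kg) in the live box. White ceramic body 64 mm long (y; 69 over its end plates), 40 wide (x), 46 high (z, +-23 from the centre), a metal blade 6 thick and 20 high at each end, 134 mm overall along y. At the start at (0.005, 0, 0.164) in the box frame, 37 mm out of the panel: y across the slope, x up the slope, z the panel's normal.
- fuse_seat (a point): Middle of the fuse's seat on the live box: top of a block 14 mm thick on the panel, 105 mm up the slope from the handle's axis. The blades stand 20 mm deep in open-topped jaws with 3 mm of play; nothing latches them: the fuse comes straight out along the panel's normal. At least 29 mm are free on both sides of its 40 mm width. Axes as the box.
- barrier_top (a point): Middle of the top edge of the live box's black insulating barrier: a plate 150 mm wide, 5 thick, standing 52 mm out of the panel, square to it, 52 mm up the slope from the fuse's centre. As the panel slopes it overhangs the upper side of the fuse from above. Axes as the box.
- box_off: The second box, alike and fixed: already off, its fuse seat empty. Origin, axes and sizes as the live box.
- handle_off (a joint): Handle of the second box, rad: 0 = off, 1.571 = on. It starts off and must stay so.
- carton: Shallow open cardboard carton, fixed, 198 x 198 mm, 50 high, walls and bottom 4 mm thick. Origin: centre of its underside; z up; x away from the robot at yaw 0. Its near half (x below 0 in its frame) is empty: there the fuse lies well with its length along the carton's y.
- fuse_spare: A second, equal fuse lying loose in the far half of the carton (middle at x = 47 to 60 mm), length about along the carton's y. Origin: centre of its underside; y along its blades.
- transformer: Loose iron-core transformer, 66 x 85 x 65 mm high, standing in front of the boxes; origin at the centre of its underside. Not to be disturbed.
- capacitor: Loose blue can capacitor, 52 mm across, 90 mm high, standing in front of the boxes; origin at the centre of its underside. Not to be disturbed.
- fan: Loose black square equipment fan, 92 x 92 x 25 mm, lying behind the boxes; origin at the centre of its underside. Not to be disturbed.
- screwdriver: Loose screwdriver, 190 mm long, lying in the left gap (seen from the robot) between the boxes and carton; origin near its middle. Not to be disturbed.
- wrench: Loose wrench, 180 mm long, lying in the right gap (seen from the robot) between the boxes and carton; origin near its middle. Not to be disturbed.
- heatsink: Loose finned aluminium heat sink, 75 x 110 x 34 mm, behind the boxes; origin at the centre of its underside. Not to be disturbed.
- multimeter: Loose yellow hand multimeter, 150 x 78 x 42 mm, lying behind the boxes; origin at the centre of its underside. Not to be disturbed.
Mind the look-alikes: they are no part of the job. Leave any green or purple look-alike of the part that bears fuse_mid alone.

How it is judged:
By the outcome, as a careful person would: the job done as asked, in the order asked, and still so for the second after the job is handed in, with the robot touching nothing.
It also fails if it takes over 61 s, if anything falls off the work surface, if the arm or the gripper's body presses on something with over 40 N, if the wrist force passes 120 N, or if a joint passes its speed limit or range.

## Robot

A 6-joint arm with a two-finger parallel gripper is mounted at the origin on the work surface. World frame = base frame: x ahead of the robot, y to its left, z up, the work surface at z = 0. Lengths are in mm, angles in rad, forces in N, time in s.
With the tool pointing down it reaches from about 275 to 750 mm from the base axis. Payload 10.2 kg.
Tool frame: the origin (TCP) lies between the finger pads; the fingertips stand 11 mm ahead of it and the grasp point (between the pads) lies 8 mm behind it (ctrl.tip_extent is the distance from the TCP to the fingertips, in mm); z points along the fingers, y is the direction in which the jaws open and shut (so a half turn about z gives the same grasp; the last joint's range is limited). The gripper opens to 85 mm and grips with 20 to 120 N. Pads are 22 mm wide; open, the fingers measure 114 mm over their backs; the gripper's body (76 mm by 85 mm) begins 54 mm behind the grasp point. The pads swing forward as they close: fully open they stand 13 mm farther back than shut.
Start: joints at [0.973, 0.313, 1.498, -0, 1.331, -0.223], TCP at [192.208, 488.556, 242.294] pointing down, gripper open.
Joint ranges: [-2.94, 2.94], [-0.97, 2.17], [0.19, 2.56], [-1.23, 4.37], [0.02, 3.11], [-2.88, 2.88]. Speed limits (rad/s): [2.39, 2.39, 3.01, 3.14, 3.14, 3.14].

## Interface

Orientations are given as a unit quaternion [w, x, y, z].
In Python, from rig import ctrl gives the robot as it stands.
- The arm moves only by the tool apply_moves, never from a script. Its argument "commands" is a list of rows, each a list of 5 numbers: the finger opening in cm, from 0 to 8.54, then the shift along the tool's x, y, z in cm, then the turn about the tool's z in rad. In form: [[jaw, dx, dy, dz, roll], ...]. A call has 1 to 12 rows; each row shifts and turns the commanded pose from where the row before left it, along the tool's axes as they then stand; what a row does not reach is not made up. A row lasts 1/12 s, in which the tool goes at most 41.7 mm and 7.16 degrees, less where a joint would pass 70% of its speed; a pose out of reach is approached as far as the arm can. A call with a gripper value outside its range is refused whole. The fingers move at their own pace and stop on an object; "squeeze" is the grip in N (left out, the last holds). Time passes only in rows, so rows that do not move let the fingers close. It gives the time, the measured TCP pose, the force and the opening at its end, in the units of the state.
- ctrl.sense(): the state, without advancing time (a new reading comes with each control period).
- ctrl.capture(name): name is "scene" or "side" or "wrist"; returns the picture (480x640x3 uint8, red, green, blue); there is no depth.
- ctrl.camera_info(name): a dict with "fov_y" (degrees; the focal length in pixels is half the picture's height over the tangent of half this angle, whatever the lens; pixels are square), "cx", "cy" (the principal point, pixels), "dist_coeffs" ([k1, k2, p1, p2, k3] as OpenCV has them; the pictures are not rectified), "camera_from_world" (4x4, takes a point from world to camera coordinates). Camera axes: x right, y down, z forward; pixel columns grow to the right and rows downward; lengths in mm; the calibration is good to about 2 mm. A picture is of the moment at which its call begins: read the wrist's pose just before it. camera_info takes no time and is no camera call; for the wrist camera it gives the pose at the moment of the call.
- ctrl.finish_job(): hands the job in, once; it reports no verdict.
The state is a dict: "time_s": time; "joints": joint angles; "dq": joint speeds; "tau": joint torques, N m; "eef_pos": TCP position; "ee_rot": TCP orientation; "force": force on the tool from outside, world axes, zero at the start; "wrist_torque": the same for the moment, N m; "grip_width": opening from 0.0 (shut) to 1.0 (fully open).
Only numpy, scipy, OpenCV 4.12 (cv2) and the standard library are available. Lean on these libraries where they do the work, as an engineer would, in place of code of your own. Each camera call takes 0.05 s, during which the arm holds its last target.

## Working session

There is one attempt and no reset: what is moved stays moved. The work goes in short steps, Python scripts to look and compute and a tool call to move; the robot and the scene stay as the last step left them, time stands still between calls to the robot, and variables do not carry over. Pictures are saved under pics/ and viewed, and the job is handed in when it is done.

Besides the shell and the picture viewer there is one more tool, called after "Request:" as name([rows], argument=value, ...), one row to a line, values as JSON. apply_moves: Moves the arm, as the interface text tells. Its arguments: {"type":"object","properties":{"commands":{"type":"array"},"squeeze":{"type":"number"}},"required":["commands"]}

```bash
ls; mkdir -p pics; python3 - <<'E'
from rig import ctrl
import cv2
print(ctrl.sense())
for n in ["scene","side","wrist"]:
    i=ctrl.camera_info(n); print(n,i)
    cv2.imwrite(f"pics/{n}0.png",ctrl.capture(n)[:,:,::-1])
E
```

```text
pics
{'time_s': 0.0, 'joints': array([ 9.72562636e-01,  3.13409536e-01,  1.49844296e+00,  1.02137695e-05,
        1.33100240e+00, -2.23411540e-01]), 'dq': array([ 0.00014929, -0.00148984,  0.00210786, -0.00158466, -0.00185302,
        0.00020292]), 'tau': array([ 9.84282087e-04, -4.12258744e+01, -2.59744334e+01, -1.27938442e-04,
        4.08172360e-03, -2.49477623e-06]), 'eef_pos': array([192.07825653, 488.33572757, 241.75356319]), 'ee_rot': array([-2.56593109e-04,  1.86317087e-01,  9.82489463e-01, -5.76624044e-04]), 'force': array([-0.84701746, -0.06674775,  0.43549985]), 'wrist_torque': array([ 0.03157096, -0.00816358, -0.01665479]), 'grip_width': 1.0005131652159547}
scene {'fov_y': 57.18337879179927, 'cx': 314.95506960096225, 'cy': 236.2296264837514, 'dist_coeffs': array([0.02694059, 0.        , 0.        , 0.        , 0.        ]), 'camera_from_world': array([[ 6.53341025e-01,  7.56933541e-01,  1.40399460e-02,
        -3.40298132e+02],
       [ 6.56401362e-01, -5.57132535e-01, -5.08665500e-01,
        -2.87222109e+02],
       [-3.77203867e-01,  3.41547879e-01, -8.60849748e-01,
  
[... 480 characters left out ...]
.95028022e-02, -6.89712948e-01, -7.17213526e-01,
         9.80128598e+02],
       [ 0.00000000e+00,  0.00000000e+00,  0.00000000e+00,
         1.00000000e+00]])}
wrist {'fov_y': 63.626037965825596, 'cx': 319.17130392331734, 'cy': 246.4991321867923, 'dist_coeffs': array([-0.04428161,  0.        ,  0.        ,  0.        ,  0.        ]), 'camera_from_world': array([[ 3.65256182e-01,  9.30906608e-01, -8.99505307e-04,
        -5.24782803e+02],
       [ 8.82409190e-01, -3.45919302e-01,  3.18894745e-01,
        -4.07001016e+01],
       [ 2.96550069e-01, -1.17272009e-01, -9.47789709e-01,
         3.80513758e+02],
       [ 0.00000000e+00,  0.00000000e+00,  0.00000000e+00,
         1.00000000e+00]])}
```

View pics/scene0.png

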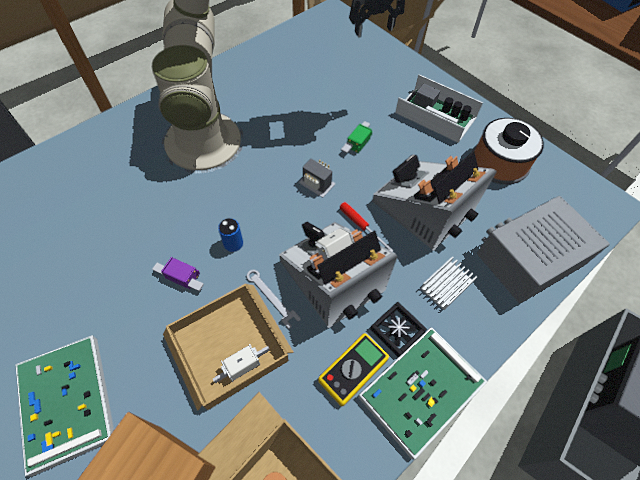

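View pics/side0.png

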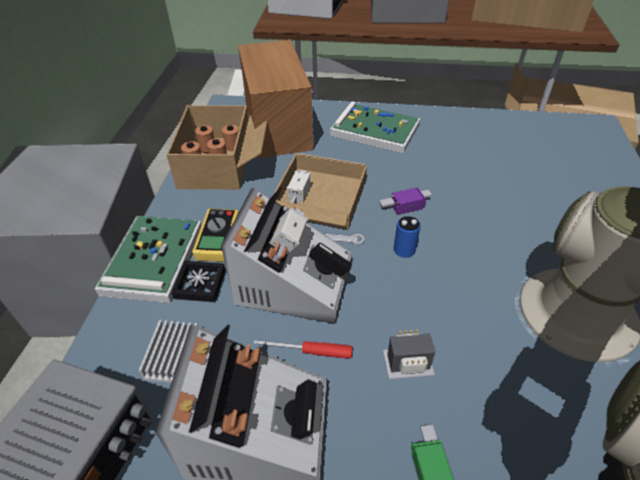

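View pics/wrist0.png

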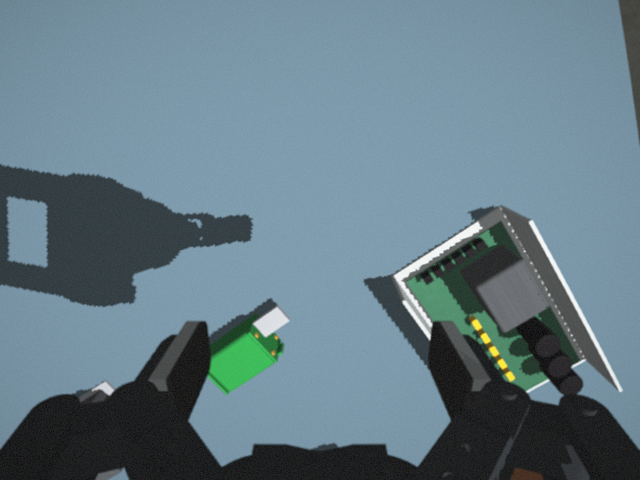

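```bash
python3 - <<'E'
import cv2
a=cv2.imread("pics/scene0.png")[190:340,260:420]; cv2.imwrite("pics/z1.png",cv2.resize(a,None,fx=5,fy=4.99,interpolation=cv2.INTER_CUBIC)[:600])
a=cv2.imread("pics/side0.png")[180:325,200:370]; cv2.imwrite("pics/z2.png",cv2.resize(a,None,fx=4,fy=4,interpolation=cv2.INTER_CUBIC))
E
```

```text
(no output)
```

View pics/z1.png

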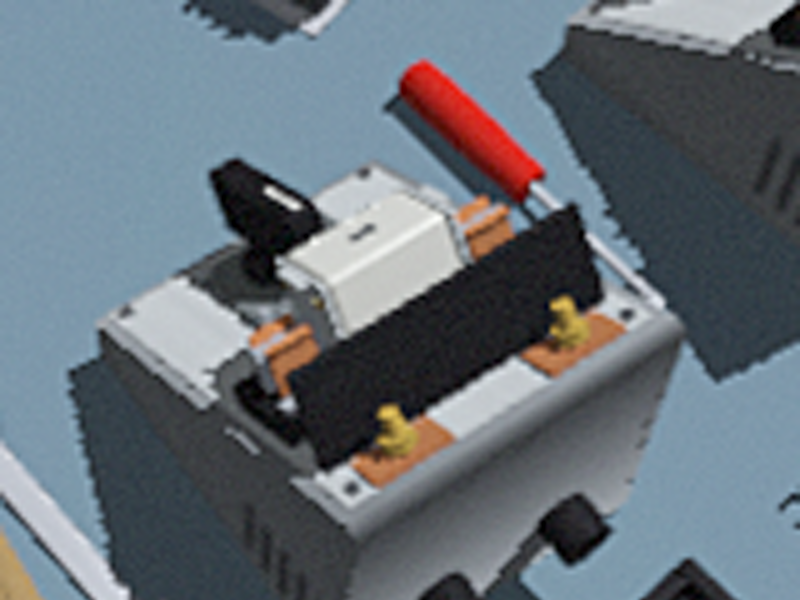

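View pics/z2.png

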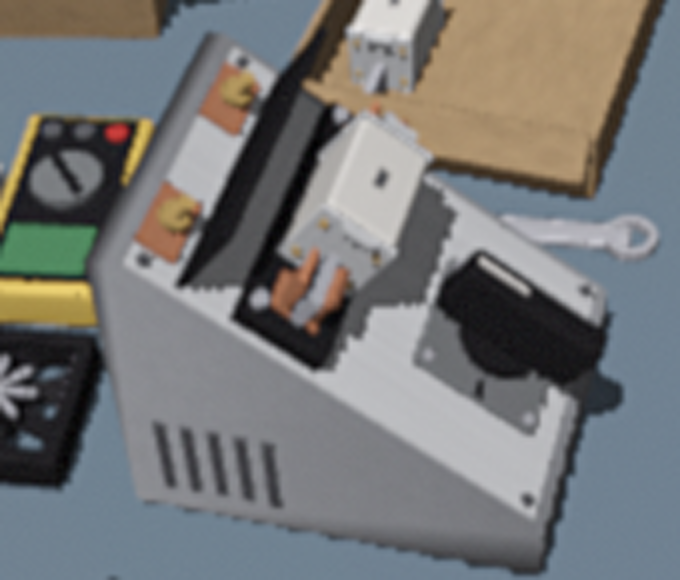

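```bash
cat > h.py <<'E'
import numpy as np, cv2
from rig import ctrl
def K(i):
    f=240/np.tan(np.radians(i["fov_y"]/2)); return np.array([[f,0,i["cx"]],[0,f,i["cy"]],[0,0,1.]])
def ray(i,uv):
    T=np.array(i["camera_from_world"]);p=cv2.undistortPoints(np.array([[uv]],float),K(i),np.array(i["dist_coeffs"]))[0,0]
    R=T[:3,:3];return -R.T@T[:3,3],R.T@np.array([p[0],p[1],1.])
def onz(i,uv,z):
    o,d=ray(i,uv);return o+d*(z-o[2])/d[2]
def tri(rays):
    A=0;b=0
    for o,d in rays:
        d=d/np.linalg.norm(d);P=np.eye(3)-np.outer(d,d);A=A+P;b=b+P@o
    x=np.linalg.solve(A,b);r=[np.linalg.norm((np.eye(3)-np.outer(d,d)/(d@d))@(x-o)) for o,d in rays];return x,r
def proj(i,P):
    T=np.array(i["camera_from_world"]);return cv2.projectPoints(np.array(P,float).reshape(-1,3),cv2.Rodrigues(T[:3,:3])[0],T[:3,3],K(i),np.array(i["dist_coeffs"]))[0][:,0]
def box(pts,c,yaw):
    c_,s=np.cos(yaw),np.sin(yaw);return np.array(pts,float)@np.array([[c_,s,0],[-s,c_,0],[0,0,1]])+np.array([c[0],c[1],0])
E
python3 - <<'E'
from h import *
s=ctrl.camera_info("scene");d=ctrl.camera_info("side")
S=lambda x,y:(260+x/5-.4,190+y/4.99-.4)
D=lambda x,y:(200+x/4-.4,180+y/4-.4)
np.set_printoptions(precision=1,suppress=True)
A=onz(s,S(100,338),40);B=onz(s,S(373,168),40);print("scene front",A,B,np.linalg.norm(A-B),np.arctan2(*(A-B)[:2]))
A=onz(d,D(540,518),40);B=onz(d,D(605,290),40);print("side front",A,B,np.linalg.norm(A-B),np.arctan2(*(A-B)[:2]))
print("side front bottom",onz(d,D(542,570),0),"back bottom",onz(d,D(140,497),0))
for n,a,b in [("barL",(605,275),(205,280)),("screwTopL",(627,313),(145,260)),("screwTopR",(352,488),(242,57)),("scrFrL",(365,172),(530,498)),("scrFrR",(125,312),(586,291))]:
    print(n,*tri([ray(s,S(*a)),ray(d,D(*b))]))
E
```

```text
scene front [479.7 -80.3  40. ] [493.  89.  40.] 169.87867304808168 -3.062663891837376
side front [490.6  81.   40. ] [471.1 -76.5  40. ] 158.7065398527897 0.12326239759637174
side front bottom [488.9  83.8  -0. ] back bottom [703.5  62.9   0. ]
barL [652.5  65.6 173.1] [np.float64(4.750796013921), np.float64(4.750796013921418)]
screwTopL [677.3  58.6 177.9] [np.float64(0.3641955626491604), np.float64(0.3641955626493533)]
screwTopR [662.6 -85.7 180.3] [np.float64(0.3210153508136282), np.float64(0.3210153508134746)]
scrFrL [496.6  78.6  51.8] [np.float64(0.7093536423842977), np.float64(0.7093536423843859)]
scrFrR [480.9 -64.9  50.2] [np.float64(0.003980996937979045), np.float64(0.003980996938117978)]
```

```bash
python3 - <<'E'
from h import *
c,y=(584.7,-4.0),-0.109
u=np.array([.819,0,.574]);n=np.array([-.574,0,.819]);f=np.array([5,0,164.]);v=np.array([0,1,0])
g=np.array([-82,0,104.])
P=[[-107.5,85,40],[-107.5,-85,40],[-107.5,85,0],[107.5,85,0],[107.5,-85,183],[107.5,85,183]]
P+=[f+a*20*u+b*34.5*v+23*n for a in(1,-1) for b in(1,-1)]
P+=[f+b*67*v+k*10*n for b in(1,-1) for k in(1,-1)]
P+=[f+52*u+15*n+b*75*v for b in(1,-1)]+[g+a*42*u+13*n for a in(1,-1)]
for nm,(x0,y0,w,h,k) in {"scene":(260,190,160,150,5),"side":(200,180,170,145,4.5)}.items():
    im=cv2.imread(f"pics/{nm}0.png")[y0:y0+h,x0:x0+w];im=cv2.resize(im,None,fx=k,fy=k*.8 if 0 else k,interpolation=cv2.INTER_CUBIC)
    for p in proj(ctrl.camera_info(nm),box(P,c,y)):
        q=((p-[x0,y0]+.5)*k).astype(int);cv2.circle(im,tuple(map(int,q)),4,(0,0,255),1);cv2.circle(im,tuple(map(int,q)),1,(0,255,0),-1)
    cv2.imwrite(f"pics/m_{nm}.png",im[:600])
E
```

```text
(no output)
```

View pics/m_scene.png

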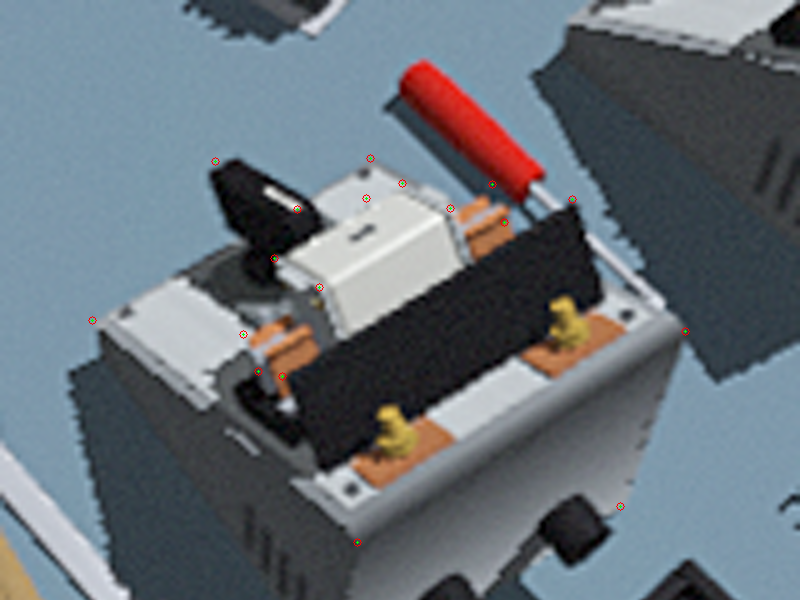

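View pics/m_side.png

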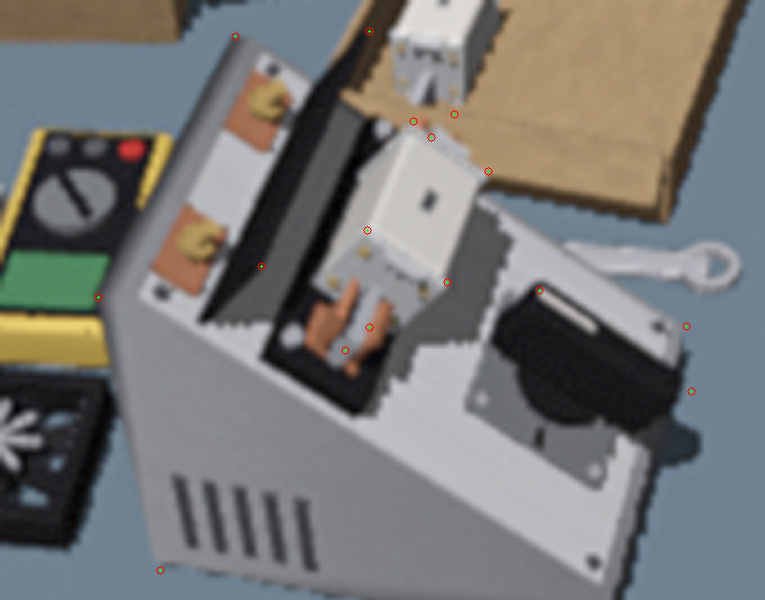

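```bash
python3 - <<'E'
from h import *
np.set_printoptions(precision=1,suppress=True)
i=ctrl.camera_info("wrist");T=i["camera_from_world"];o=-T[:3,:3].T@T[:3,3]
e=ctrl.sense()["eef_pos"];print(o,o-e)
s=ctrl.camera_info("scene")
E
python3 - <<'E'
import cv2
a=cv2.imread("pics/scene0.png")[270:420,155:305]; cv2.imwrite("pics/z3.png",cv2.resize(a,None,fx=4,fy=4,interpolation=cv2.INTER_CUBIC))
E
```

```text
[114.8 519.1 373.2] [-77.4  30.7 131.3]
```

View pics/z3.png

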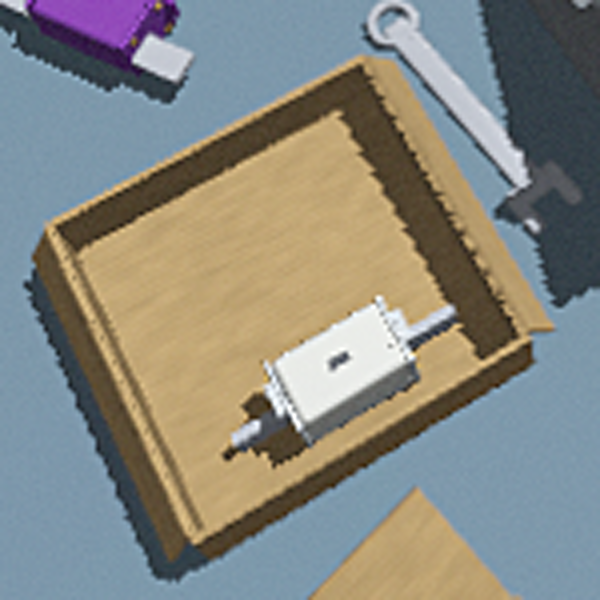

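```bash
python3 - <<'E'
from h import *
np.set_printoptions(precision=1,suppress=True)
s=ctrl.camera_info("scene");C=lambda x,y:(155+x/4-.4,270+y/4-.4)
q=[onz(s,C(*p),50) for p in [(365,57),(42,228),(197,548),(533,345)]]
for a in q:print(a)
for k in range(4):print(np.linalg.norm(q[k]-q[(k+1)%4]),np.arctan2(*(q[k]-q[(k+1)%4])[1::-1]))
print("spare top corners z50",[onz(s,C(*p),50) for p in [(382,300),(268,370),(305,440),(415,355)]])
E
```

```text
[ 488.  -187.5   50. ]
[ 455.8 -384.6   50. ]
[ 652.8 -412.6   50. ]
[ 684. -219.   50.]
199.73945217107106 1.4087891293972328
198.9794593870656 3.0003027486746388
196.07741426442914 -1.7305816711569602
198.50163629829058 -0.15969235854393998
spare top corners z50 [array([ 611.2, -266.1,   50. ]), array([ 602.1, -334.7,   50. ]), array([ 644.8, -340.7,   50. ]), array([ 646.8, -270.5,   50. ])]
```

Request:
apply_moves([
  [8.5,0,0,-2.5,-0.12],
  [8.5,0,0,-2.5,-0.12],
  [8.5,0,-4,0,-0.025],
  [8.5,-2,-3.6,0,0],
  [8.5,-2,-3.6,0,0],
  [8.5,-2,-3.6,0,0],
  [8.5,-2,-3.6,0,0],
  [8.5,-2,-3.6,0,0],
])

```text
time_s: 0.82
eef_pos: [266.4, 257.3, 292.2]
ee_rot: [0.0, 0.054, 0.999, 0.0]
force: [1.9, 0.1, 1.0]
grip_width: 0.996
```

Request:
apply_moves([
  [8.5,-3.05,-2.25,0,0],
  [8.5,-3.05,-2.25,0,0],
  [8.5,-3.05,-2.25,0,0],
  [8.5,-3.05,-2.25,0,0],
  [8.5,-3.05,-2.25,0,0],
  [8.5,-3.05,-2.25,0,0],
  [8.5,-3.05,-2.25,0,0],
  [8.5,-3.05,-2.25,0,0],
  [8.5,-3.05,-2.25,0,0],
  [8.5,-3.05,-2.25,0,0],
  [8.5,0,0,0,0],
  [8.5,0,0,0,0],
])

```text
time_s: 1.82
eef_pos: [545.5, 0.9, 291.1]
ee_rot: [-0.001, 0.056, 0.998, 0.0]
force: [-0.0, 1.0, -0.5]
grip_width: 0.996
```

```bash
cat > snap.py <<'E'
import sys
from h import *
np.set_printoptions(precision=3,suppress=True)
s=ctrl.sense();print(s["time_s"],s["eef_pos"],s["ee_rot"],s["force"],s["grip_width"])
import json
for a in sys.argv[1:]:
    nm,out=a.split(":");i=ctrl.camera_info(nm);im=ctrl.capture(nm)[:,:,::-1];cv2.imwrite(f"pics/{out}.png",im)
    json.dump({k:(v.tolist() if hasattr(v,'tolist') else v) for k,v in i.items()},open(f"pics/{out}.json","w"))
E
python3 snap.py wrist:w1
```

```text
1.8167 [545.487   0.872 291.102] [-0.001  0.056  0.998  0.   ] [-0.034  1.019 -0.468] 0.9959395158335487
```

View pics/w1.png

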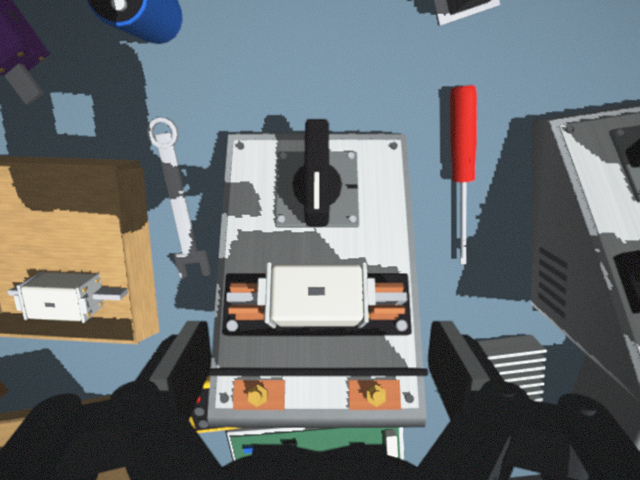

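```bash
cat > ov.py <<'E'
import sys,json
from h import *
nm,cx,cy,yaw=sys.argv[1],*map(float,sys.argv[2:5]);x0,y0,w,h,k=map(int,sys.argv[5:10])
i=json.load(open(f"pics/{nm}.json"))
u=np.array([.819,0,.574]);n=np.array([-.574,0,.819]);f=np.array([5,0,164.]);v=np.array([0,1,0]);g=np.array([-82,0,104.])
P=[[-107.5,85,40],[-107.5,-85,40],[96.7,-85,183],[96.7,85,183]]
P+=[f+a*20*u+b*34.5*v+23*n for a in(1,-1) for b in(1,-1)]
P+=[f+b*67*v+k_*10*n for b in(1,-1) for k_ in(1,-1)]
P+=[f+52*u+15*n+b*75*v for b in(1,-1)]+[g+a*42*u+13*n for a in(1,-1)]
im=cv2.resize(cv2.imread(f"pics/{nm}.png")[y0:y0+h,x0:x0+w],None,fx=k,fy=k,interpolation=cv2.INTER_CUBIC)
for p in proj(i,box(P,(cx,cy),yaw)):
    q=((p-[x0,y0]+.5)*k);q=tuple(map(int,q));cv2.circle(im,q,5,(0,0,255),1);cv2.circle(im,q,1,(0,255,0),-1)
cv2.imwrite("pics/"+sys.argv[10]+".png",im)
E
python3 ov.py w1 584.7 -4 -0.109 205 115 240 200 3 ov1
```

```text
(no output)
```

View pics/ov1.png

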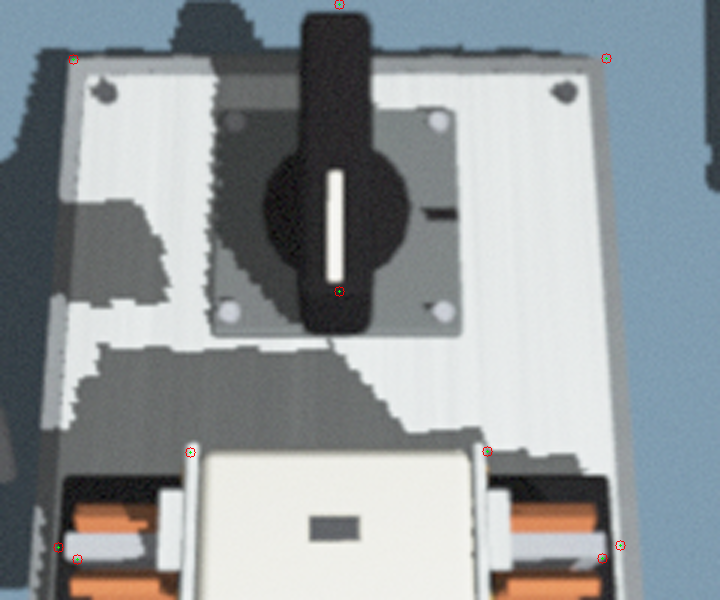

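```bash
python3 - <<'E'
import cv2
a=cv2.imread("pics/w1.png");b=cv2.resize(a[240:350,205:425],None,fx=3.6,fy=3.6,interpolation=cv2.INTER_CUBIC);cv2.imwrite("pics/c1.png",b)
b=cv2.resize(a[255:345,0:140],None,fx=5,fy=5,interpolation=cv2.INTER_CUBIC);cv2.imwrite("pics/c2.png",b)
b=cv2.resize(cv2.imread("pics/side0.png")[150:290,255:345],None,fx=4.2,fy=4.2,interpolation=cv2.INTER_CUBIC);cv2.imwrite("pics/c3.png",b)
E
```

```text
(no output)
```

View pics/c1.png

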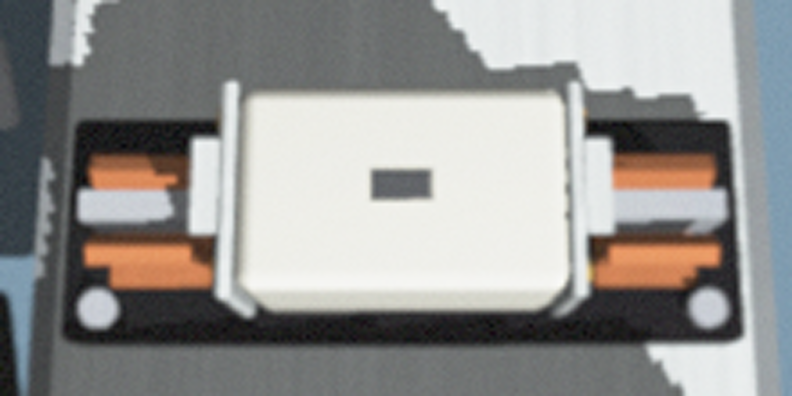

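View pics/c2.png

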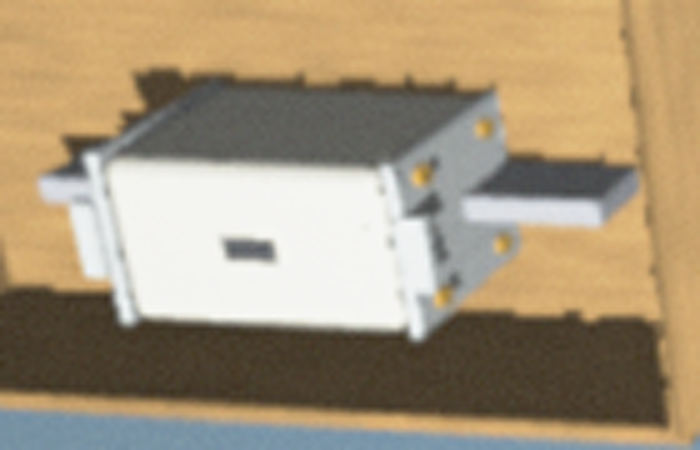

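View pics/c3.png

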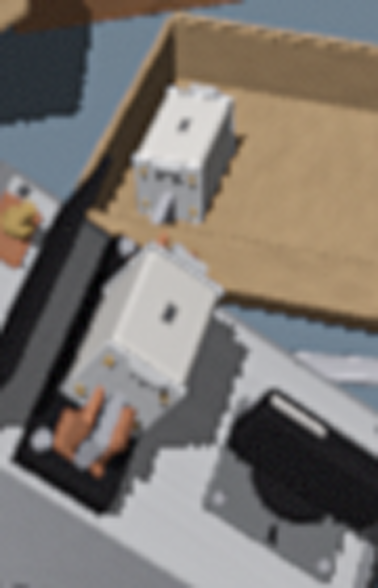

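Request:
apply_moves([
  [8.5,2.3,0,2.0,0],
  [8.5,2.3,0,2.0,0],
  [8.5,0,0,0,0],
  [8.5,0,0,0,0],
])

```text
time_s: 2.2
eef_pos: [497.9, 8.1, 252.3]
ee_rot: [-0.0, 0.054, 0.999, 0.0]
force: [0.4, 0.0, 0.5]
grip_width: 0.995
```

```bash
python3 snap.py wrist:w2; python3 -c "
import cv2
a=cv2.imread('pics/w2.png');print(a.shape)
cv2.imwrite('pics/w2z.png',cv2.resize(a[300:480,190:450],None,fx=3,fy=3,interpolation=cv2.INTER_CUBIC))"
```

```text
2.2 [497.889   8.144 252.324] [-0.     0.054  0.999  0.   ] [0.351 0.044 0.532] 0.9950412145872731
(480, 640, 3)
```

View pics/w2.png

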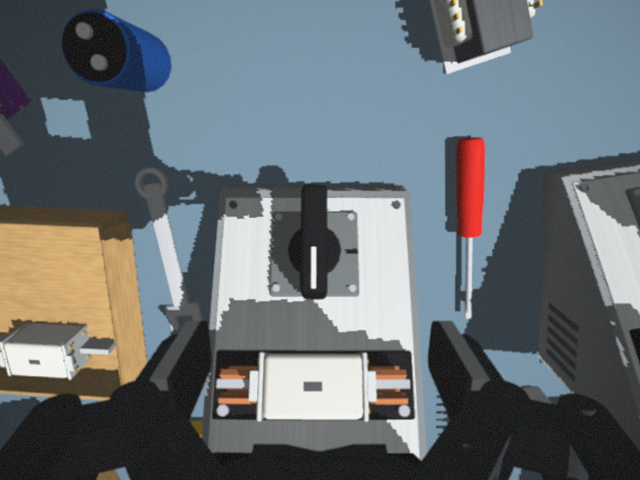

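View pics/w2z.png

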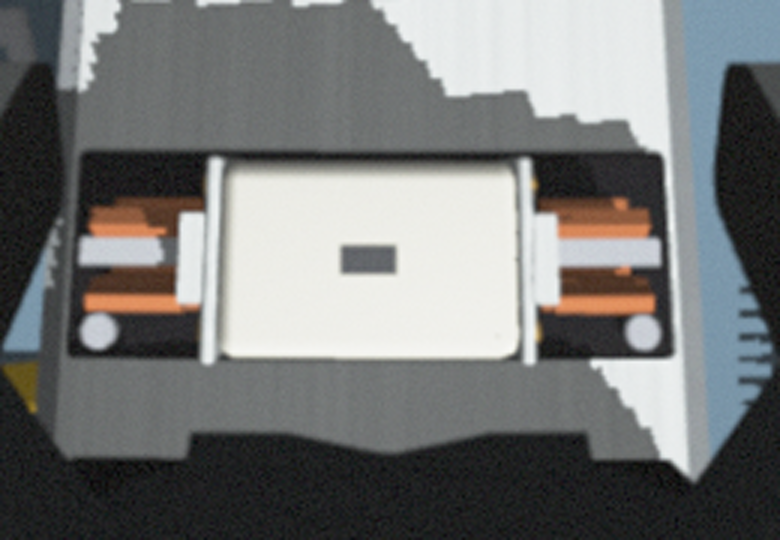

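```bash
cat > st.py <<'E'
import json
from h import *
np.set_printoptions(precision=1,suppress=True)
i1=json.load(open("pics/w1.json"));i2=json.load(open("pics/w2.json"))
A=lambda x,y:ray(i1,(205+x/3.6-.4,240+y/3.6-.4));B=lambda x,y:ray(i2,(190+x/3-.4,300+y/3-.4))
def fr(P,c=(584.7,-4),yaw=-.109):
    d=np.array(P)-[c[0],c[1],0];cc,s=np.cos(yaw),np.sin(yaw);q=np.array([cc*d[0]+s*d[1],-s*d[0]+cc*d[1],d[2]])-[5,0,164]
    return np.array([q[0]*.819+q[2]*.574,q[1],-q[0]*.574+q[2]*.819])
for nm,a,b in [("lugR lo",(613,137),(560,213)),("lugR up",(613,237),(560,305)),("lugL lo",(190,137),(177,212)),("lugL up",(190,235),(177,304)),
  ("plateR lo",(582,80),(532,157)),("plateL lo",(231,80),(216,157)),("bladeR lo",(727,190),(661,238)),("bladeL lo",(77,190),(78,237)),("mark",(401,184),(369,259)),
  ("screwR",(708,308),(643,333)),("screwL",(98,308),(99,333)),("jawR top lo",(716,155),(652,208)),("jawR up",(722,242),(655,276))]:
    x,r=tri([A(*a),B(*b)]);print(nm,x,"u,v,n rel fuse centre",fr(x),r[0])
E
python3 st.py
```

```text
lugR lo [572.4  37.4 175.2] u,v,n rel fuse centre [-11.4  39.8  21.7] 0.06865318396178917
lugR up [589.4  35.2 183.6] u,v,n rel fuse centre [ 7.5 39.5 18.7] 0.12592379279690158
lugL lo [563.2 -43.8 175.4] u,v,n rel fuse centre [-11.5 -41.9  22. ] 0.092022087092681
lugL up [579.3 -44.9 185. ] u,v,n rel fuse centre [  7.2 -41.3  20.6] 0.06364634391170162
plateR lo [563.   32.9 167.4] u,v,n rel fuse centre [-23.1  34.4  20.4] 0.03686398955869621
plateL lo [555.1 -35.2 168.2] u,v,n rel fuse centre [-23.  -34.3  21.3] 0.09252268328838069
bladeR lo [594.1  62.  159.2] u,v,n rel fuse centre [-5.1 66.6 -2.3] 0.02873116716570345
bladeL lo [578.7 -72.5 160. ] u,v,n rel fuse centre [ -5.2 -68.7  -1.3] 0.06173195563245216
mark [574.8  -3.9 181.4] u,v,n rel fuse centre [-2.1 -1.  22.8] 0.11518196748718819
screwR [622.1  57.1 158.3] u,v,n rel fuse centre [ 17.6  64.8 -19.3] 0.05147382713094008
screwL [606.7 -73.2 159.8] u,v,n rel fuse centre [ 17.6 -66.4 -17.4] 0.061290175918857326
jawR top lo [586.5  60.3 157.9] u,v,n rel fuse centre [-11.9  64.1   0.9] 0.09103557476351808
jawR up [608.3  61.2 155. ] u,v,n rel fuse centre [  4.2  67.4 -14. ] 0.06721380049709609
```

Request:
apply_moves([
  [0,-1.45,-2.15,1,0.006],
  [0,-1.45,-2.15,1,0],
  [0,0,0,3,0],
  [0,0,0,3,0],
  [0,0,0,2,0],
  [0,0,0,0,0],
  [0,0,0,0,0],
])

```text
time_s: 2.83
eef_pos: [524.2, -38.9, 153.2]
ee_rot: [0.001, 0.058, 0.998, -0.0]
force: [0.1, -0.3, 0.5]
grip_width: 0.005
```

```bash
python3 snap.py side:s1 scene:c_1; python3 -c "
from rig import ctrl
print(ctrl.tip_extent)
import cv2
a=cv2.imread('pics/s1.png')
cv2.imwrite('pics/s1z.png',cv2.resize(a[100:330,200:400],None,fx=2.6,fy=2.6,interpolation=cv2.INTER_CUBIC))
a=cv2.imread('pics/c_1.png')
cv2.imwrite('pics/c_1z.png',cv2.resize(a[140:340,220:420],None,fx=3,fy=3,interpolation=cv2.INTER_CUBIC))"
```

```text
2.8333 [524.161 -38.934 153.221] [ 0.001  0.058  0.998 -0.   ] [ 0.095 -0.325  0.506] 0.004531677368500759
11.0
```

View pics/s1z.png

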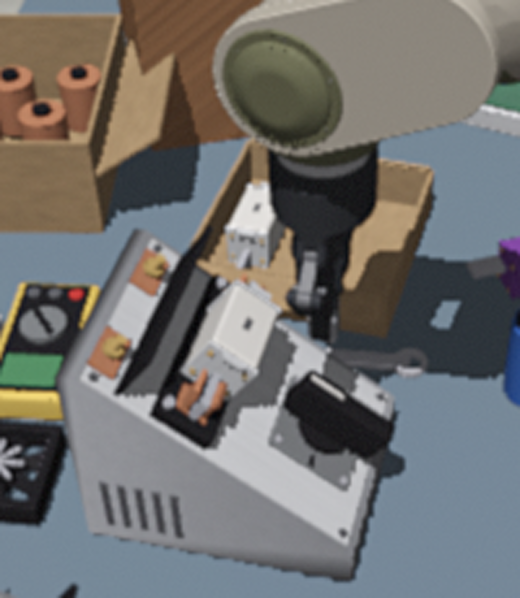

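View pics/c_1z.png

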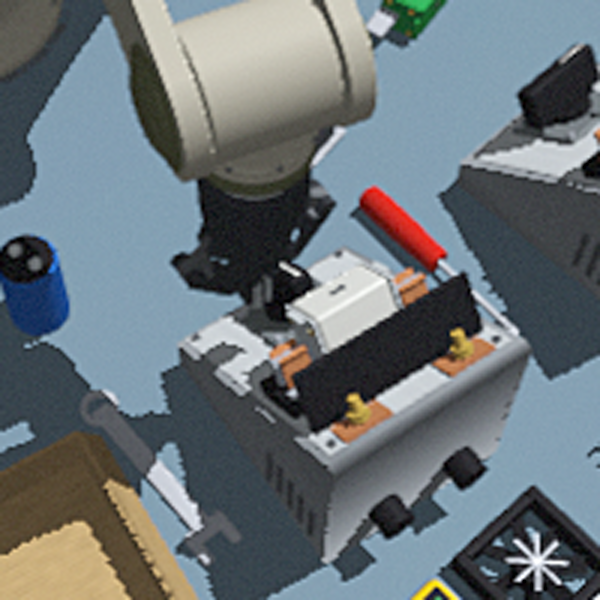

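```bash
python3 - <<'E'
import json
from h import *
i=json.load(open("pics/s1.json"))
print(proj(i,[[524,-39,z] for z in (155,150,145,140,135,130)]), [ (p-[200,100])*2.6 for p in proj(i,[[524,-39,142],[513,-30,142],[535,-30,142],[535,-48,142]])])
E
```

```text
[[324.77070392 223.87984672]
 [324.77925748 225.70505616]
 [324.78774921 227.51654244]
 [324.7961798  229.31446158]
 [324.8045499  231.09896718]
 [324.81286017 232.87021052]] [array([324.46131864, 334.35197146]), array([337.37423314, 343.62687321]), array([308.81331337, 341.3390772 ]), array([311.74392551, 325.21730876])]
```

Request:
apply_moves([
  [0,0,0,2,0],
  [0,0,0,1.7,0],
  [0,0,1,0,0],
  [0,0,0.6,0,0],
  [0,0,0.6,0,0],
  [0,0,0.6,0,0],
  [0,0,0.6,0,0],
])

```text
time_s: 3.52
eef_pos: [528.9, -5.7, 117.7]
ee_rot: [0.003, 0.058, 0.998, -0.002]
force: [0.1, -6.6, -0.0]
grip_width: -0.002
```

```bash
python3 snap.py side:s2;  python3 -c "
import cv2
a=cv2.imread('pics/s2.png')
cv2.imwrite('pics/s2z.png',cv2.resize(a[100:330,200:400],None,fx=2.6,fy=2.6,interpolation=cv2.INTER_CUBIC))"
```

```text
3.5167 [528.884  -5.688 117.721] [ 0.003  0.058  0.998 -0.002] [ 0.06  -6.594 -0.047] -0.001779268137154662
```

View pics/s2z.png

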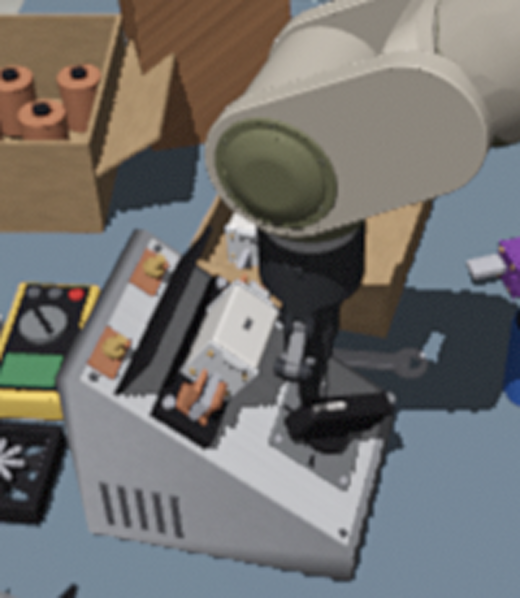

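Handle is turning as expected (about 20–30° so far, 6.6 N). Continue pushing.

Request:
apply_moves([
  [0,0,0.6,0,0],
  [0,0,0.6,0,0],
  [0,0,0.6,0,0],
  [0,0,0.6,0,0],
  [0,0,0.6,0,0],
  [0,0,0,0,0],
  [0,0,0,0,0],
])

```text
time_s: 4.15
eef_pos: [530.7, 25.1, 115.4]
ee_rot: [-0.0, 0.057, 0.998, 0.0]
force: [0.4, -0.2, 0.0]
grip_width: 0.003
```

```bash
python3 snap.py side:s3;  python3 -c "
import cv2
a=cv2.imread('pics/s3.png')
cv2.imwrite('pics/s3z.png',cv2.resize(a[100:330,200:400],None,fx=2.6,fy=2.6,interpolation=cv2.INTER_CUBIC))"
```

```text
4.15 [530.66   25.053 115.357] [-0.     0.057  0.998  0.   ] [ 0.376 -0.22   0.022] 0.003443419048029713
```

View pics/s3z.png

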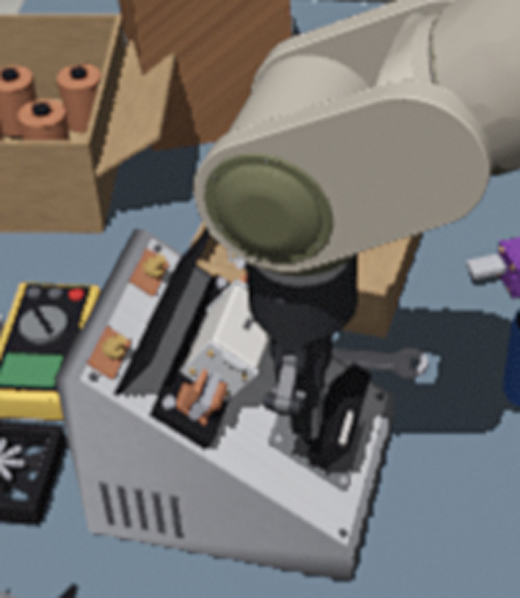

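Request:
apply_moves([
  [0,0,0,-3,0],
  [8.54,0,0,-3.5,0],
  [8.54,0,0,-3.5,0],
  [8.54,0,0,-3.5,0],
  [8.54,0,0,-3.5,0],
  [8.54,-2.45,-1.2,0,0],
  [8.54,-2.4,-1.15,0,0],
  [8.54,0,0,0,0],
  [8.54,0,0,0,0],
])

```text
time_s: 4.95
eef_pos: [576.4, -5.2, 284.5]
ee_rot: [-0.001, 0.059, 0.998, 0.0]
force: [-0.7, 0.1, 0.3]
grip_width: 0.996
```

```bash
python3 snap.py wrist:w3
```

```text
4.95 [576.389  -5.166 284.536] [-0.001  0.059  0.998  0.   ] [-0.742  0.059  0.281] 0.9964599166952037
```

View pics/w3.png

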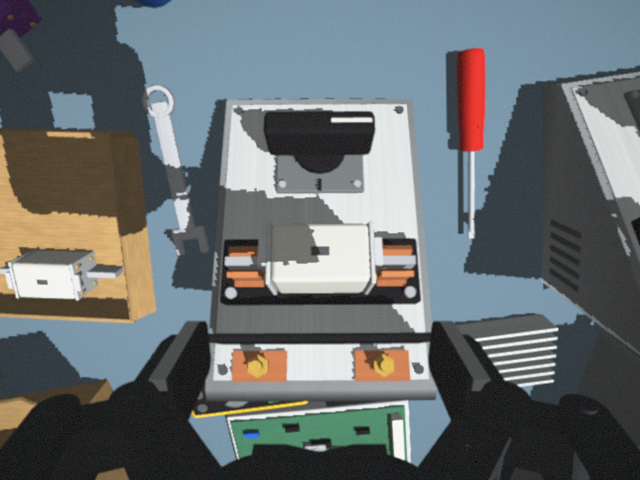

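```bash
python3 -c "
import cv2
a=cv2.imread('pics/w3.png')
cv2.imwrite('pics/w3z.png',cv2.resize(a[205:315,210:430],None,fx=3.6,fy=3.6,interpolation=cv2.INTER_CUBIC))
cv2.imwrite('pics/w3f.png',cv2.resize(a[300:420,180:460],None,fx=2.8,fy=2.8,interpolation=cv2.INTER_CUBIC))"
```

```text
(no output)
```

View pics/w3z.png

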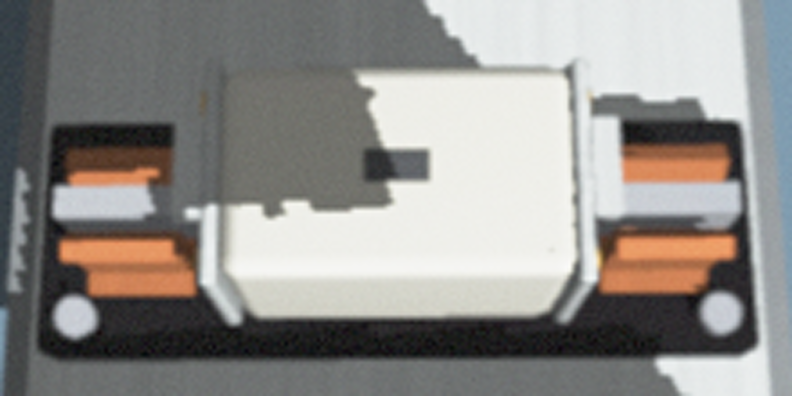

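View pics/w3f.png

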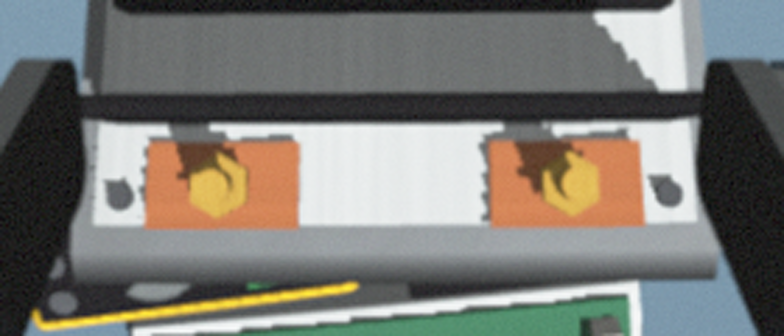

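Request:
apply_moves([
  [8.54,0,0.07,3,0],
  [8.54,0,0,3,0],
  [8.54,0,0,2.4,0],
  [8.54,0,0,0,0],
  [8.54,0,0,0,0],
])

```text
time_s: 5.42
eef_pos: [575.7, -3.3, 201.5]
ee_rot: [-0.001, 0.058, 0.998, 0.0]
force: [0.2, -0.5, 0.9]
grip_width: 1.001
```

```bash
python3 snap.py wrist:w4 side:s4; python3 -c "
import cv2
a=cv2.imread('pics/w4.png')
cv2.imwrite('pics/w4z.png',cv2.resize(a[240:440,180:460],None,fx=2.8,fy=2.8,interpolation=cv2.INTER_CUBIC))
a=cv2.imread('pics/s4.png')
cv2.imwrite('pics/s4z.png',cv2.resize(a[130:310,210:370],None,fx=3.3,fy=3.3,interpolation=cv2.INTER_CUBIC))"
```

```text
5.4167 [575.657  -3.284 201.515] [-0.001  0.058  0.998  0.   ] [ 0.165 -0.51   0.86 ] 1.0008695047913576
```

View pics/w4z.png

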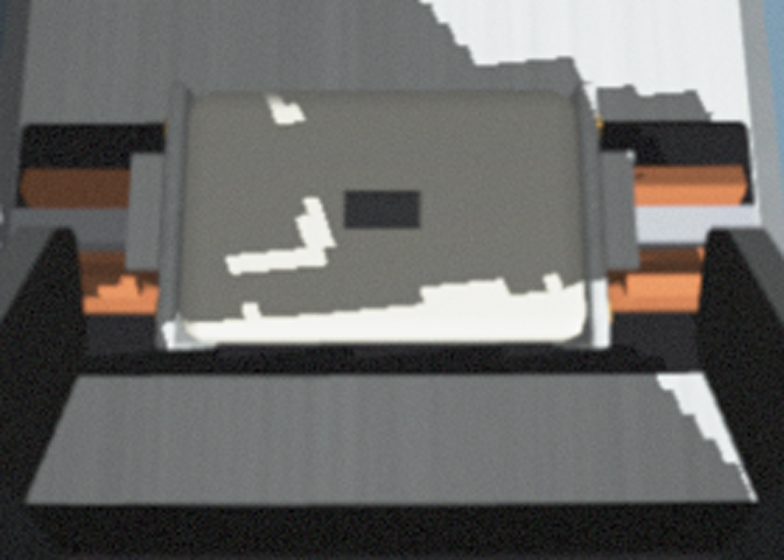

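View pics/s4z.png

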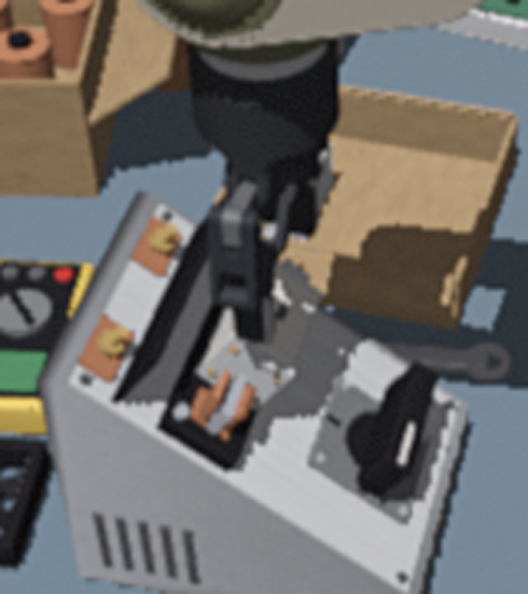

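```bash
python3 - <<'E'
import json
from h import *
i=json.load(open("pics/s4.json"))
for z in (190,195,200,205): print(z,((proj(i,[[570,52,z],[592,52,z],[570,40,z],[592,40,z]])-[210,130]+.4)*3.3).round().tolist())
E
```

```text
190 [[277.0, 372.0], [237.0, 369.0], [280.0, 356.0], [241.0, 353.0]]
195 [[276.0, 365.0], [237.0, 362.0], [280.0, 350.0], [241.0, 347.0]]
200 [[276.0, 359.0], [236.0, 356.0], [280.0, 344.0], [240.0, 340.0]]
205 [[276.0, 352.0], [236.0, 349.0], [279.0, 337.0], [239.0, 334.0]]
```

Request:
apply_moves([
  [8.54,0,-0.1,1,0],
  [8.54,0,0,1,0],
  [8.54,0,0,0.7,0],
  [8.54,0,0,0.6,0],
  [8.54,0,0,0,0],
  [8.54,0,0,0,0],
])

```text
time_s: 6.02
eef_pos: [576.0, -4.7, 168.0]
ee_rot: [-0.0, 0.058, 0.998, 0.0]
force: [0.4, -0.4, 0.2]
grip_width: 1.002
```

```bash
python3 snap.py wrist:w5 side:s5; python3 -c "
import cv2
a=cv2.imread('pics/w5.png')
cv2.imwrite('pics/w5z.png',cv2.resize(a[240:440,180:460],None,fx=2.8,fy=2.8,interpolation=cv2.INTER_CUBIC))
a=cv2.imread('pics/s5.png')
cv2.imwrite('pics/s5z.png',cv2.resize(a[130:310,210:370],None,fx=3.3,fy=3.3,interpolation=cv2.INTER_CUBIC))"
```

```text
6.0167 [576.039  -4.656 168.023] [-0.     0.058  0.998  0.   ] [ 0.414 -0.385  0.2  ] 1.002402713247422
```

View pics/w5z.png

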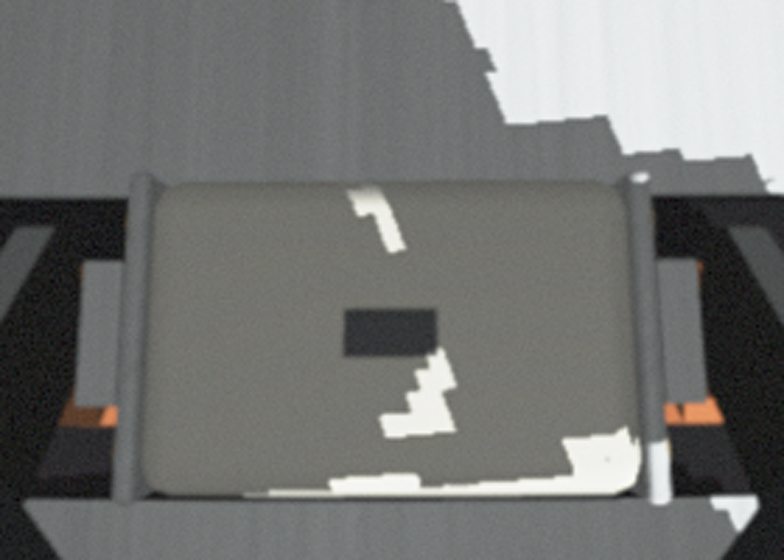

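View pics/s5z.png

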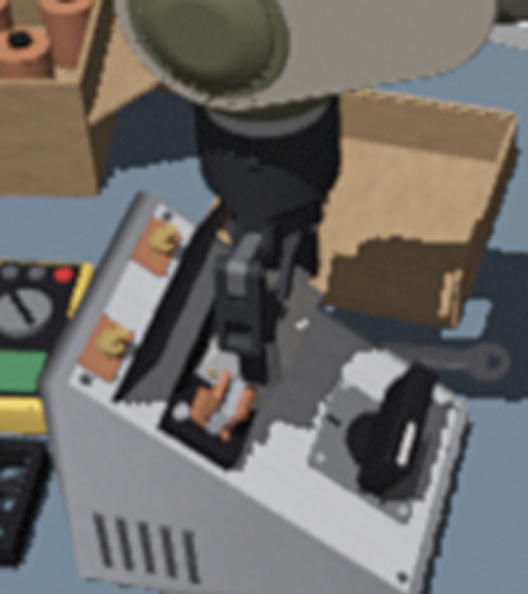

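Request:
apply_moves([
  [7.0,0,0,0,0],
  [6.5,0,0,0,0],
  [6.5,0,0,0,0],
  [6.5,0,0,0,0],
], squeeze=60)

```text
time_s: 6.45
eef_pos: [576.1, -4.7, 168.5]
ee_rot: [0.0, 0.058, 0.998, -0.0]
force: [-0.5, 0.2, 0.0]
grip_width: 0.761
```

```bash
python3 snap.py wrist:w6; python3 -c "
import cv2
a=cv2.imread('pics/w6.png')
cv2.imwrite('pics/w6z.png',cv2.resize(a[240:440,180:460],None,fx=2.8,fy=2.8,interpolation=cv2.INTER_CUBIC))"
```

```text
6.45 [576.143  -4.653 168.46 ] [ 0.     0.058  0.998 -0.   ] [-0.496  0.232  0.023] 0.7610173189089535
```

View pics/w6z.png

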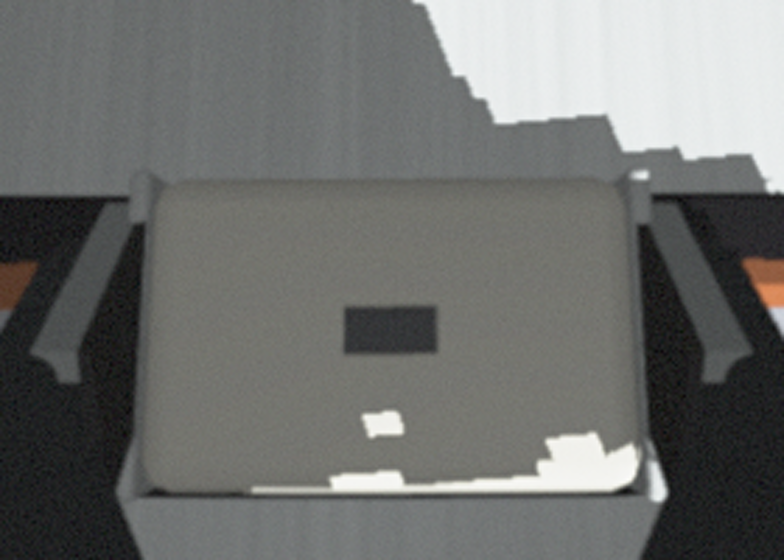

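Request:
apply_moves([
  [5.5,0,0,0,0],
  [5.5,0,0,0,0],
  [5.5,0,0,0,0],
], squeeze=60)

```text
time_s: 6.75
eef_pos: [576.1, -4.7, 168.9]
ee_rot: [0.0, 0.058, 0.998, -0.0]
force: [-1.4, -0.2, 5.9]
grip_width: 0.736
```

```bash
python3 snap.py side:s6 wrist:w7; python3 -c "
import cv2
a=cv2.imread('pics/s6.png')
cv2.imwrite('pics/s6z.png',cv2.resize(a[130:310,210:370],None,fx=3.3,fy=3.3,interpolation=cv2.INTER_CUBIC))"
```

```text
6.75 [576.143  -4.677 168.855] [ 0.     0.058  0.998 -0.   ] [-1.439 -0.248  5.934] 0.7364866173780898
```

View pics/s6z.png

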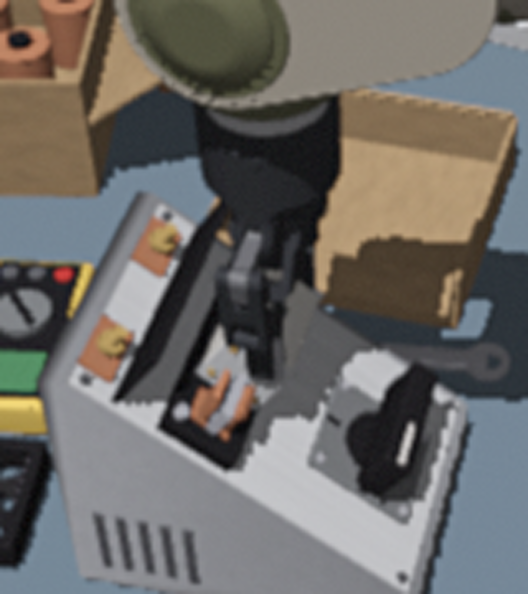

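View pics/w7.png

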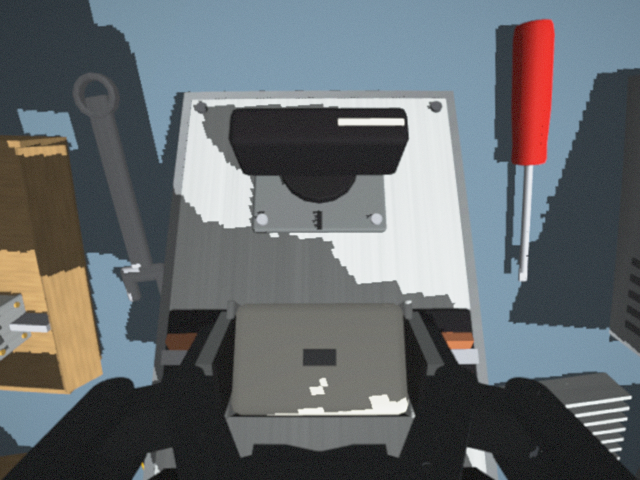

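Request:
apply_moves([
  [5.5,0.23,0,-0.33,0],
  [5.5,0.29,0,-0.41,0],
  [5.5,0.4,0,-0.57,0],
  [5.5,0.57,0,-0.82,0],
  [5.5,0.57,0,-0.82,0],
  [5.5,0.57,0,-0.82,0],
  [5.5,0.57,0,-0.82,0],
  [5.5,0,0,0,0],
], squeeze=80)

```text
time_s: 7.52
eef_pos: [543.8, -0.8, 216.0]
ee_rot: [0.001, 0.058, 0.998, -0.0]
force: [1.0, 0.0, -3.7]
grip_width: 0.73
```

```bash
python3 snap.py side:s7 wrist:w8; python3 -c "
import cv2
a=cv2.imread('pics/s7.png')
cv2.imwrite('pics/s7z.png',cv2.resize(a[110:310,210:370],None,fx=3,fy=3,interpolation=cv2.INTER_CUBIC))"
```

```text
7.5167 [543.848  -0.804 216.025] [ 0.001  0.058  0.998 -0.   ] [ 1.034  0.005 -3.717] 0.7304701918726894
```

View pics/s7z.png

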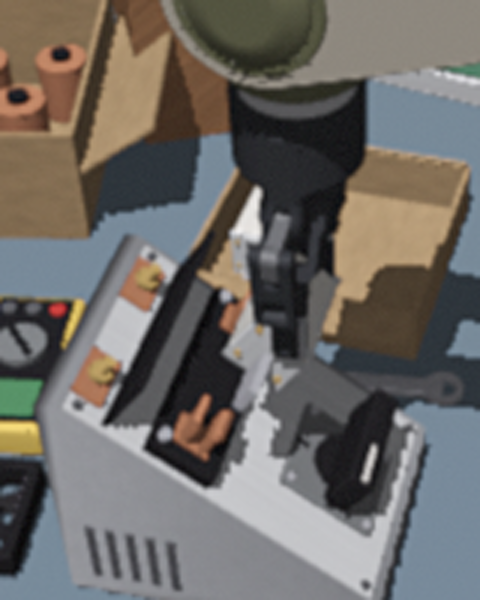

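View pics/w8.png

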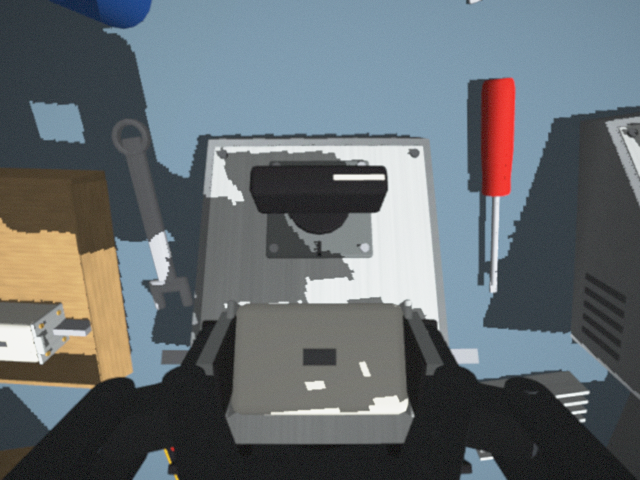

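Request:
apply_moves([
  [5.5,0,0,-2,0.042],
  [5.5,0.1,-1.5,-0.5,0],
  [5.5,0,-3.0,0,0],
  [5.5,0,-3.2,0,0],
  [5.5,0,-3.2,0,0],
  [5.5,0,-3.2,0,0],
  [5.5,0,-3.2,0,0],
  [5.5,0,-3.2,0,0],
  [5.5,0,-3.2,0,0],
  [5.5,0,-3.2,0,0],
  [5.5,0,-2.3,0,0],
  [5.5,0,0,0,0],
])

```text
time_s: 8.62
eef_pos: [496.3, -293.2, 238.0]
ee_rot: [-0.001, 0.081, 0.997, -0.0]
force: [0.2, -0.7, -4.0]
grip_width: 0.728
```

```bash
python3 snap.py wrist:w9 scene:c9 side:s9
```

```text
8.6167 [ 496.255 -293.193  237.976] [-0.001  0.081  0.997 -0.   ] [ 0.166 -0.746 -3.971] 0.7276559022050707
```

View pics/w9.png

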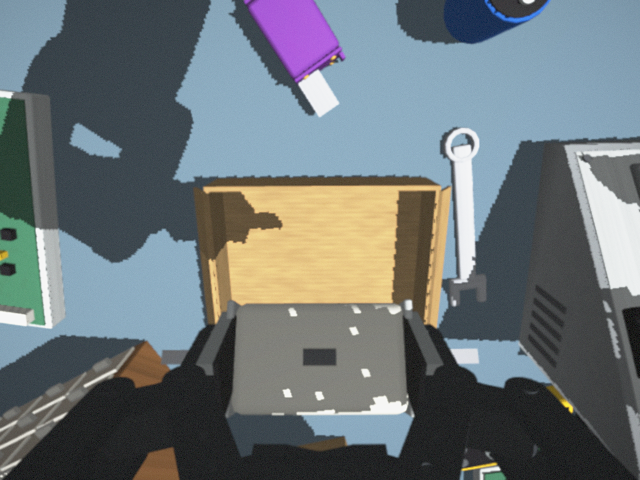

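View pics/c9.png

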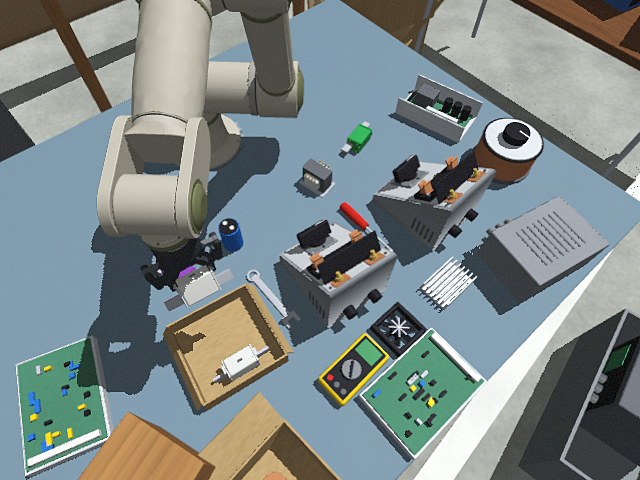

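View pics/s9.png

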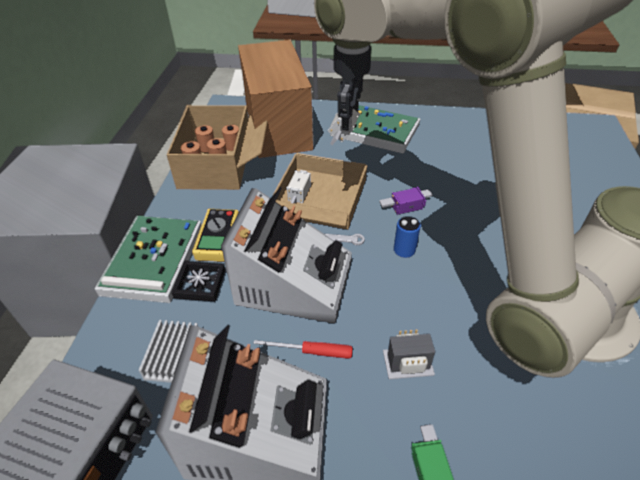

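```bash
python3 - <<'E'
import json
from h import *
np.set_printoptions(precision=1,suppress=True)
i=json.load(open("pics/w9.json"))
for p in [(203,186),(440,181)]:
    P=onz(i,p,50);d=P[:2]-[570.2,-301];c,s=np.cos(-.156),np.sin(-.156);print(P,c*d[0]+s*d[1],-s*d[0]+c*d[1])
E
```

```text
[ 452.3 -383.5   50. ] -103.68800879704729 -99.8505331774614
[ 479.7 -188.7   50. ] -106.86245650522847 96.87294676217567
```

Request:
apply_moves([
  [5.5,-0.4,0.1,2.5,0],
  [5.5,-0.4,0.1,3.5,0],
  [5.5,0,0,3.5,0],
  [5.5,0,0,3.5,0],
  [5.5,0,0,2.5,0],
  [5.5,0,0,1.8,0],
  [5.5,0,0,1,0],
  [5.5,0,0,0,0],
  [5.5,0,0,0,0],
])

```text
time_s: 9.52
eef_pos: [506.2, -288.1, 56.9]
ee_rot: [0.0, 0.078, 0.997, -0.0]
force: [0.3, -0.4, -3.0]
grip_width: 0.729
```

```bash
python3 snap.py wrist:w10 scene:c10 side:s10;python3 -c "
import cv2
a=cv2.imread('pics/s10.png')
cv2.imwrite('pics/s10z.png',cv2.resize(a[80:260,260:400],None,fx=3.3,fy=3.3,interpolation=cv2.INTER_CUBIC))
a=cv2.imread('pics/c10.png')
cv2.imwrite('pics/c10z.png',cv2.resize(a[240:420,140:310],None,fx=3.3,fy=3.3,interpolation=cv2.INTER_CUBIC))"
```

```text
9.5167 [ 506.178 -288.08    56.888] [ 0.     0.078  0.997 -0.   ] [ 0.294 -0.351 -2.951] 0.7285499429696668
```

View pics/s10z.png

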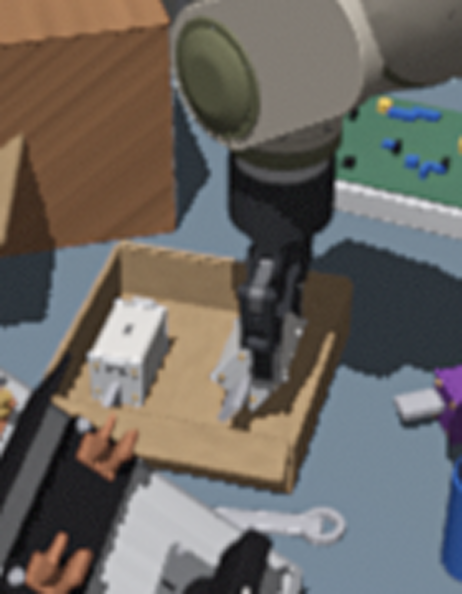

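View pics/c10z.png

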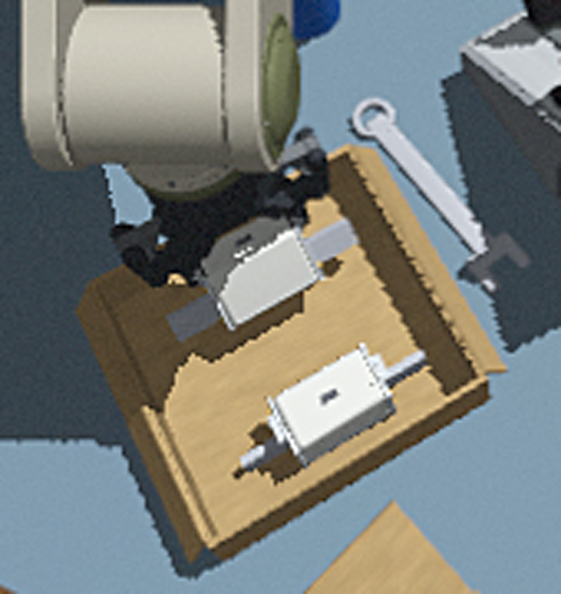

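View pics/w10.png

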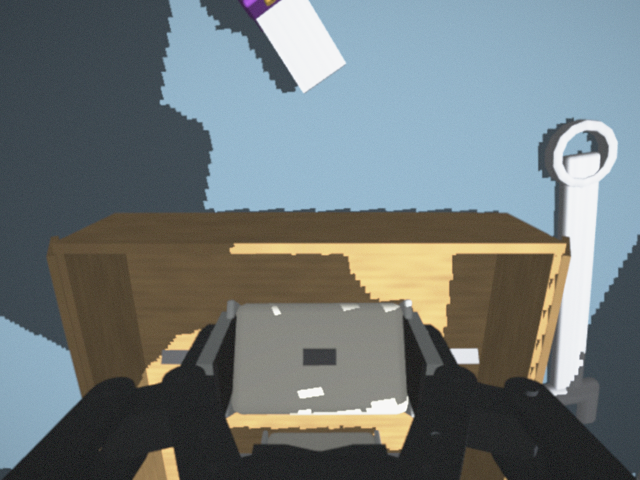

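Request:
apply_moves([
  [5.5,0,0,0.5,0],
  [5.5,0,0,0.4,0],
  [5.5,0,0,0.3,0],
  [5.5,0,0,0,0],
  [5.5,0,0,0,0],
])

```text
time_s: 10.08
eef_pos: [505.6, -288.4, 44.0]
ee_rot: [-0.0, 0.079, 0.997, 0.0]
force: [0.1, -0.3, -2.8]
grip_width: 0.73
```

Request:
apply_moves([
  [5.5,0,0,0.2,0],
  [5.5,0,0,0.2,0],
  [5.5,0,0,0,0],
])

```text
time_s: 10.33
eef_pos: [505.8, -288.6, 40.3]
ee_rot: [0.0, 0.079, 0.997, -0.0]
force: [-1.2, -0.3, -2.0]
grip_width: 0.729
```

Request:
apply_moves([
  [5.5,0,0,0.15,0],
  [5.5,0,0,0.1,0],
  [5.5,0,0,0,0],
], squeeze=30)

```text
time_s: 10.58
eef_pos: [506.0, -288.7, 40.0]
ee_rot: [0.0, 0.079, 0.997, -0.0]
force: [-6.8, 5.4, 18.5]
grip_width: 0.731
```

```bash
python3 snap.py side:s11;python3 -c "
import cv2
a=cv2.imread('pics/s11.png')
cv2.imwrite('pics/s11z.png',cv2.resize(a[140:250,270:380],None,fx=5,fy=5,interpolation=cv2.INTER_CUBIC))"
```

```text
10.5833 [ 505.968 -288.663   39.957] [ 0.     0.079  0.997 -0.   ] [-6.834  5.443 18.485] 0.7309891780483674
```

View pics/s11z.png

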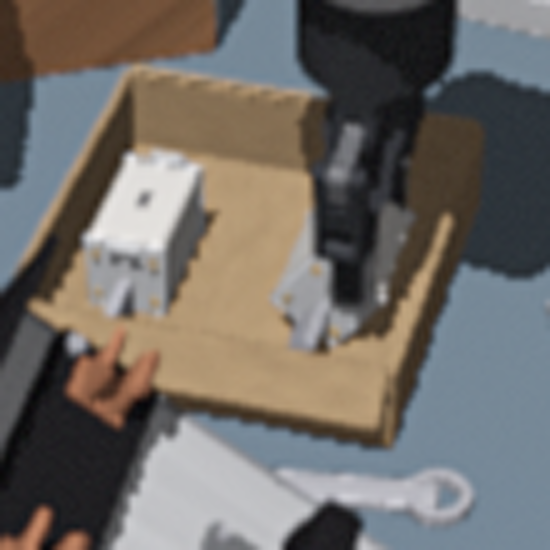

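Request:
apply_moves([
  [5.5,-0.3,0,-0.03,0],
  [5.5,-0.3,0,-0.02,0],
  [5.5,-0.3,0,0,0],
  [5.5,-0.3,0,0.02,0],
  [5.5,0,0,0,0],
], squeeze=20)

```text
time_s: 11.05
eef_pos: [517.8, -291.0, 40.0]
ee_rot: [0.0, 0.079, 0.997, -0.001]
force: [-6.6, 1.7, 15.3]
grip_width: 0.728
```

```bash
python3 snap.py side:s12;python3 -c "
import cv2
a=cv2.imread('pics/s12.png')
cv2.imwrite('pics/s12z.png',cv2.resize(a[140:250,270:380],None,fx=5,fy=5,interpolation=cv2.INTER_CUBIC))"
```

```text
11.05 [ 517.778 -291.025   40.03 ] [ 0.     0.079  0.997 -0.001] [-6.569  1.68  15.286] 0.7284393217896644
```

View pics/s12z.png

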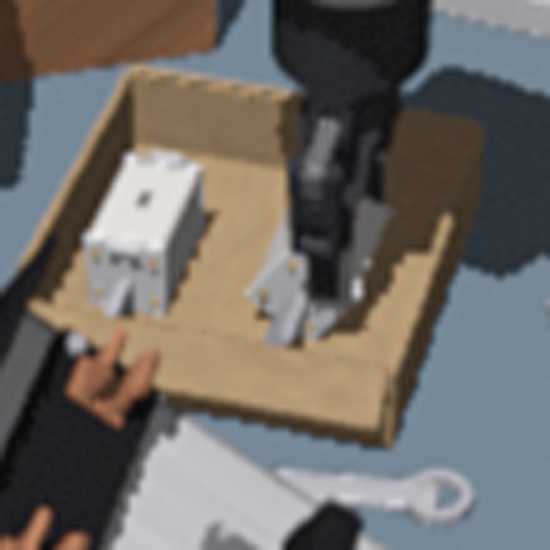

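Request:
apply_moves([
  [5.5,0,0,-0.3,0],
  [6.0,0,0,0,0],
  [6.15,0,0,0,0],
  [6.2,0,0,0,0],
  [6.2,0,0,0,0],
], squeeze=20)

```text
time_s: 11.52
eef_pos: [517.3, -290.2, 40.6]
ee_rot: [-0.0, 0.079, 0.997, 0.0]
force: [-0.2, -0.3, -4.2]
grip_width: 0.724
```

```bash
python3 snap.py side:s13;python3 -c "
import cv2
a=cv2.imread('pics/s13.png')
cv2.imwrite('pics/s13z.png',cv2.resize(a[140:250,270:380],None,fx=5,fy=5,interpolation=cv2.INTER_CUBIC))"
```

```text
11.5167 [ 517.348 -290.169   40.557] [-0.     0.079  0.997  0.   ] [-0.234 -0.334 -4.213] 0.7241976258269125
```

View pics/s13z.png

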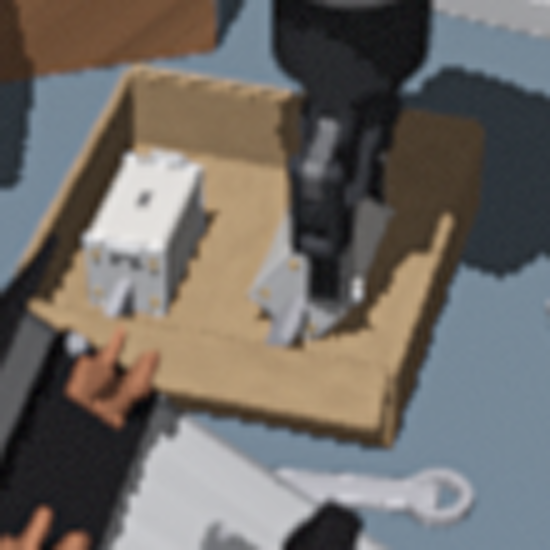

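Request:
apply_moves([
  [6.22,0,0,0,0],
  [6.24,0,0,0,0],
  [6.26,0,0,0,0],
  [6.26,0,0,0,0],
])

```text
time_s: 11.9
eef_pos: [517.5, -290.3, 40.9]
ee_rot: [-0.0, 0.079, 0.997, 0.0]
force: [0.1, -0.2, -3.9]
grip_width: 0.734
```

Request:
apply_moves([
  [6.28,0,0,0,0],
  [6.3,0,0,0,0],
  [6.3,0,0,0,0],
])

```text
time_s: 12.15
eef_pos: [517.5, -290.3, 41.0]
ee_rot: [0.0, 0.079, 0.997, -0.0]
force: [-0.2, 0.1, -3.9]
grip_width: 0.739
```

```bash
python3 snap.py side:s14;python3 -c "
import cv2
a=cv2.imread('pics/s14.png')
cv2.imwrite('pics/s14z.png',cv2.resize(a[140:250,270:380],None,fx=5,fy=5,interpolation=cv2.INTER_CUBIC))"
```

```text
12.15 [ 517.519 -290.327   41.016] [ 0.     0.079  0.997 -0.   ] [-0.172  0.081 -3.937] 0.7387288628468911
```

View pics/s14z.png

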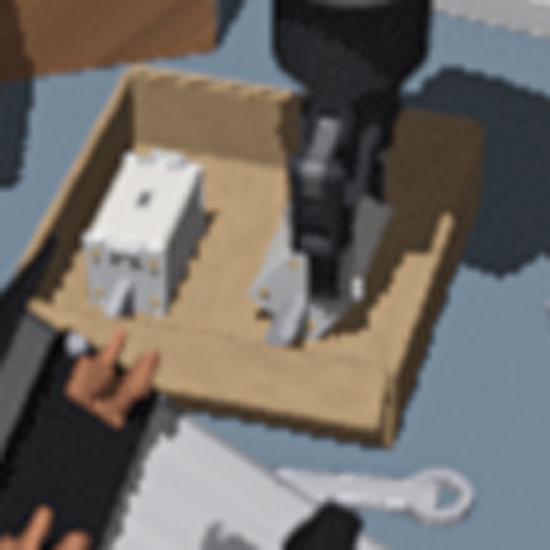

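Request:
apply_moves([
  [6.32,0,0,0,0],
  [6.33,0,0,0,0],
  [6.34,0,0,0,0],
  [6.34,0,0,0,0],
])

```text
time_s: 12.53
eef_pos: [517.5, -290.3, 41.0]
ee_rot: [0.0, 0.079, 0.997, -0.0]
force: [0.2, -0.6, -3.8]
grip_width: 0.743
```

Request:
apply_moves([
  [6.35,0,0,0,0],
  [6.36,0,0,0,0],
  [6.36,0,0,0,0],
])

```text
time_s: 12.78
eef_pos: [517.5, -290.3, 41.0]
ee_rot: [-0.0, 0.079, 0.997, 0.0]
force: [-0.0, 0.4, -4.7]
grip_width: 0.741
```

```bash
python3 snap.py side:s15;python3 -c "
import cv2
a=cv2.imread('pics/s15.png')
cv2.imwrite('pics/s15z.png',cv2.resize(a[140:250,270:380],None,fx=5,fy=5,interpolation=cv2.INTER_CUBIC))"
```

```text
12.7833 [ 517.495 -290.308   40.981] [-0.     0.079  0.997  0.   ] [-0.005  0.418 -4.651] 0.7412629769456908
```

View pics/s15z.png

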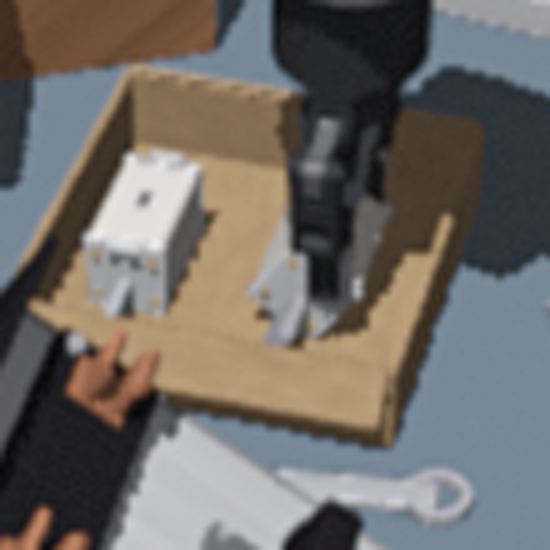

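Request:
apply_moves([
  [6.37,0,0,0,0],
  [6.38,0,0,0,0],
  [6.38,0,0,0,0],
])

```text
time_s: 13.08
eef_pos: [517.5, -290.3, 41.0]
ee_rot: [0.0, 0.079, 0.997, 0.0]
force: [0.5, 0.2, -2.6]
grip_width: 0.747
```

Request:
apply_moves([
  [6.39,0,0,0,0],
  [6.4,0,0,0,0],
  [6.4,0,0,0,0],
])

```text
time_s: 13.33
eef_pos: [517.9, -290.5, 41.5]
ee_rot: [0.001, 0.079, 0.997, -0.0]
force: [0.0, 1.3, -0.1]
grip_width: 0.751
```

Request:
apply_moves([
  [6.41,0,0,0,0],
  [6.42,0,0,0,0],
  [6.42,0,0,0,0],
])

```text
time_s: 13.58
eef_pos: [517.6, -290.4, 41.2]
ee_rot: [0.0, 0.079, 0.997, -0.0]
force: [-0.1, -0.7, -0.9]
grip_width: 0.756
```

```bash
python3 snap.py side:s16;python3 -c "
import cv2
a=cv2.imread('pics/s16.png')
cv2.imwrite('pics/s16z.png',cv2.resize(a[140:250,270:380],None,fx=5,fy=5,interpolation=cv2.INTER_CUBIC))"
```

```text
13.5833 [ 517.563 -290.432   41.187] [ 0.     0.079  0.997 -0.   ] [-0.069 -0.731 -0.855] 0.7558579288760928
```

View pics/s16z.png

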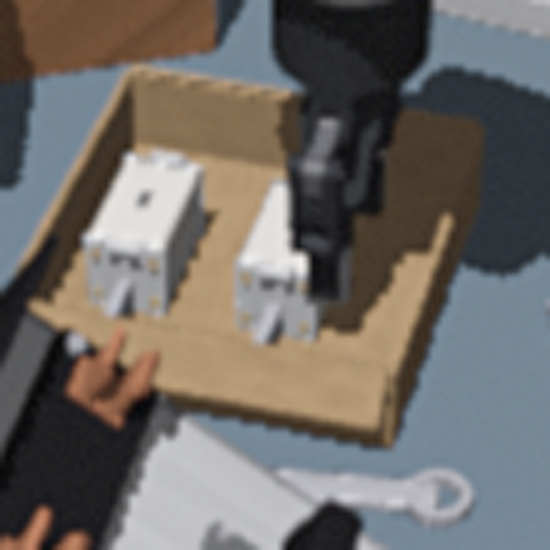

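Request:
apply_moves([
  [6.8,0,0,0,0],
  [7.5,0,0,0,0],
  [8.3,0,0,0,0],
  [8.5,0,0,0,0],
  [8.5,0,0,-1,0],
  [8.5,0,0,-3,0],
  [8.5,0,0,-4,0],
  [8.5,0,0,-4,0],
  [8.5,0,0,-4,0],
  [8.5,2,0,-3,0],
  [8.5,3,0,-1,0],
  [8.5,0,0,0,0],
])

```text
time_s: 14.63
eef_pos: [466.0, -282.3, 245.1]
ee_rot: [0.002, 0.079, 0.997, -0.002]
force: [-0.9, 0.1, 0.0]
grip_width: 1.0
```

```bash
python3 snap.py side:s17 scene:c17 wrist:w17
```

```text
14.6333 [ 465.952 -282.313  245.132] [ 0.002  0.079  0.997 -0.002] [-0.878  0.094  0.036] 0.9999902426098753
```

View pics/s17.png

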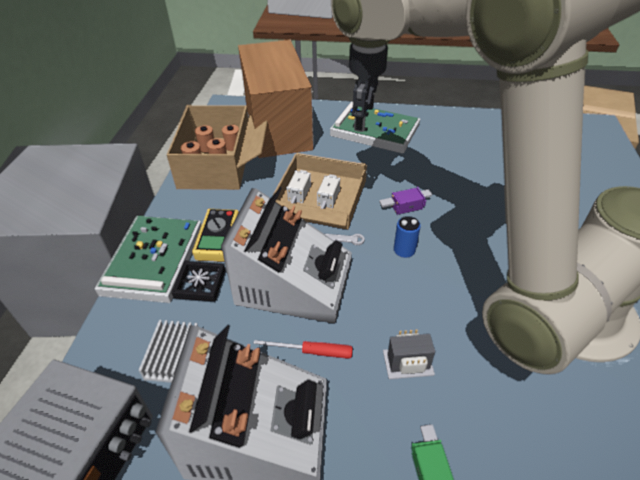

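View pics/c17.png

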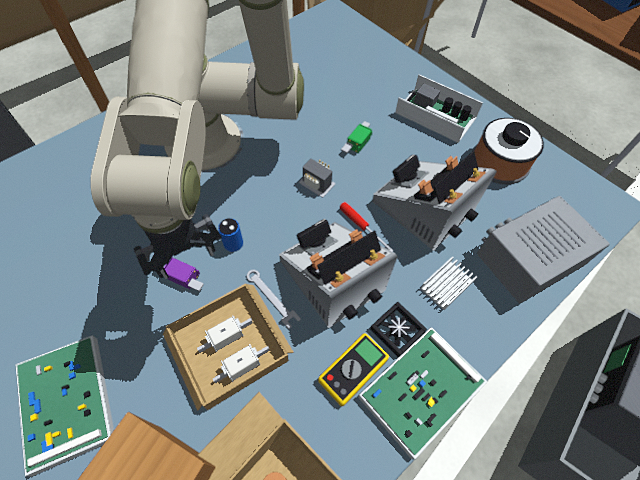

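View pics/w17.png

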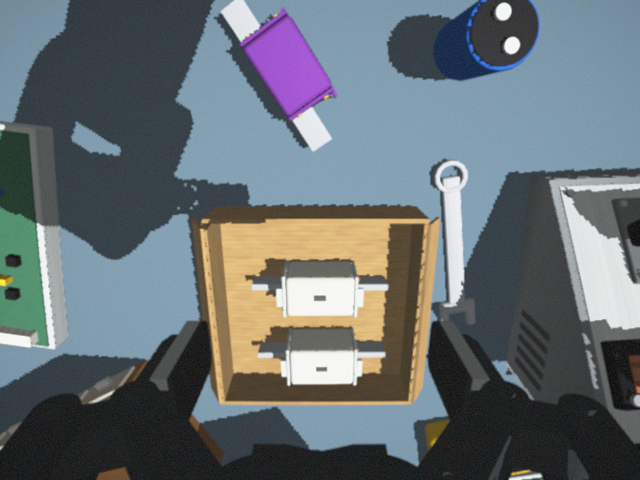

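```bash
python3 - <<'E'
import json
from h import *
np.set_printoptions(precision=1,suppress=True)
for n,ps in [("w17",[(320,297),(321,369)]),("c17",[(223,332),(239,360)])]:
    i=json.load(open(f"pics/{n}.json"))
    for p in ps:
        P=onz(i,p,50);d=P[:2]-[570.2,-301];c,s=np.cos(-.156),np.sin(-.156);print(n,P,c*d[0]+s*d[1],-s*d[0]+c*d[1])
a=cv2.imread('pics/scene0.png').astype(int);b=cv2.imread('pics/c17.png').astype(int)
m=(abs(a-b).max(2)>60).astype(np.uint8)*255;cv2.imwrite('pics/diff.png',m)
E
```

```text
w17 [ 542.5 -293.3   50. ] -28.609392247369055 3.3098569897787824
w17 [ 620.9 -304.7   50. ] 50.636579835251446 4.232549130056126
c17 [ 549.4 -294.7   50. ] -21.52121365369849 3.006624520472178
c17 [ 622.7 -304.    50. ] 52.28693446661018 5.203914765101626
```

View pics/diff.png

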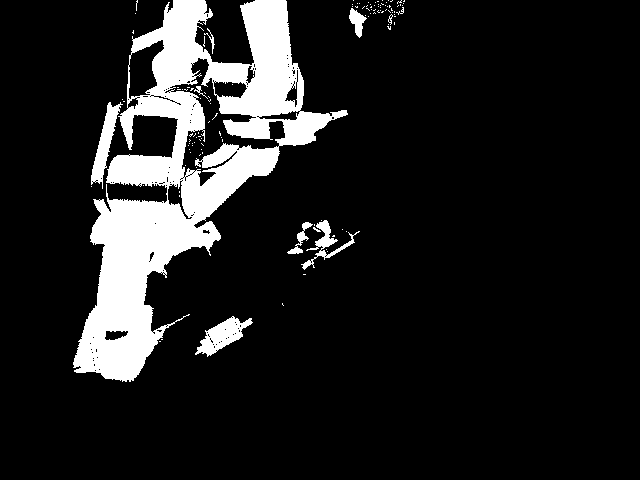

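```bash
python3 -c "
from rig import ctrl
s=ctrl.sense();print(s['force'],abs(s['dq']).max());print(ctrl.finish_job())"
```

```text
[ 0.13852215  0.13228669 -0.14625505] 0.0314234871713013
the job is handed in; nothing more can be done
None
```

I switched the live box off, then drew its fuse out and laid it flat in the carton beside the spare. I handed the job in at about 14.7 s; `finish_job` reports no verdict.

- **Handle:** I pushed the pointer end anticlockwise with closed fingers, at about 6.6 N, until it snapped. Pictures taken before I touched the fuse showed it straight across the slope.
- **Fuse out:** I gripped it across its length and drew it out along the panel's normal. The load while holding it matched its weight.
- **Laying it down:** With the tool always pointing down, the fuse arrived tilted about 35 degrees. I pressed it on the carton bottom with up to 18.5 N and tried to rotate it flat, but it only slid about 12 mm. I then lifted it just clear and eased the grip until it swung level and settled.

**Last checks:**
- The fuse lies flat and clear of the spare, and the spare had not moved.
- A before/after comparison of the scene camera showed no changes other than the arm and its shadow, the live handle and the fuse. The area hidden behind the arm could not be compared.
- The gripper was open and well clear, with forces near zero.

**Disagreements:**
- The two cameras put the fuse's middle at 29 mm and 22 mm into the near half, which is nearer the carton's centre than I planned.
- They also differed by about 5 mm on where the carton's near rim is.
- The white lugs on the fuse ends gave no resistance when gripped; the jaws closed to about 63 mm, onto the body.

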